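Feed a blank under a press guard with a push stick

ROBOT

A 6-joint arm with a two-finger parallel gripper is mounted at the origin on the work surface. World frame = base frame: x ahead of the robot, y to its left, z up, the work surface at z = 0. Lengths are in mm, angles in rad, forces in N, time in s.
With the tool pointing down it reaches from about 275 to 1000 mm from the base axis. Payload 8.4 kg.
Tool frame: the origin (TCP) lies at the very end of the fingers, on their centre line; the grasp point (between the pads) lies 19 mm behind it; z points along the fingers, y is the line along which they close (so a half turn about z gives the same grasp; the last joint's range is limited). The gripper opens to 85 mm and grips with 20 to 120 N. Pads are 22 mm wide; open, the fingers measure 114 mm over their backs; the gripper's body (76 mm by 85 mm) begins 54 mm behind the grasp point. The pads swing forward as they close: fully open they stand 13 mm farther back than shut.
Start: joints at [1.112, 0.353, 1.633, -0, 1.155, -0.002], TCP at [275.673, 560.921, 231.281] pointing down, gripper open.
Joint ranges: [-2.63, 2.63], [-0.92, 2.1], [0.06, 2.66], [-1.3, 4.44], [0, 2.69], [-3.02, 3.02]. Speed limits (rad/s): [2.22, 2.22, 2.79, 3.14, 3.14, 3.14].

INTERFACE

Orientations are given as [roll, pitch, yaw] about the fixed x, y, z axes, in that order (R = Rz(yaw) Ry(pitch) Rx(roll)).
In Python, from rig import sensors, grab_frame, camera_params, order gives the robot as it stands. The module is installed in compiled form; this text tells all that it offers.
- The arm moves only by the tool move_arm, never from a script. Its argument "motion" is a list of rows, each a list of 7 numbers: the turn, a rotation vector about the tool's x, y, z in rad, then the shift along the tool's x, y, z in m, then the finger opening in m, from 0 to 0.0854. A call has 1 to 8 rows; each row is the pose to reach, as a shift and turn from the pose commanded when the call began, along the tool's axes at that moment; what a row does not reach only later rows make up. A row lasts 1/8 s, in which the tool goes at most 62.5 mm and 10.7 degrees, less where a joint would pass 70% of its speed; a pose out of reach is approached as far as the arm can. A call with a gripper value outside its range is refused whole. The fingers move at their own pace and stop on an object; "grip_force" is the grip in N (left out, the last holds). Time passes only in rows, so rows that repeat a pose let the fingers close. It gives the time, the measured TCP pose, the force, the opening and the grip force at its end, in the units of the state.
- sensors.sense(): the state, without advancing time (a new reading comes with each control period).
- grab_frame(name): name is "scene" or "top" or "wrist"; returns (picture, depth): 384x512x3 uint8, red, green, blue; 384x512 float32, mm along the optical axis (not along the pixel's ray), 0 where there is no reading.
- camera_params(name): a dict with "camera_matrix" (3x3 intrinsics, pixels), "k1" (the pictures are not rectified: a ray, as slopes to the right and down, at radius r is drawn at 1 + k1 r^2 times it, then the intrinsics apply), "world_from_camera" (4x4, takes a point from camera to world coordinates). Camera axes: x right, y down, z forward; pixel columns grow to the right and rows downward; lengths in mm; the calibration is good to about 2 mm. A picture is of the moment at which its call begins: read the wrist's pose just before it. camera_params takes no time and is no camera call; for the wrist camera it gives the pose at the moment of the call.
- order.sign_off(): hands the job in; it is judged then, once.
The state is a dict: "clock": time; "qpos": joint angles; "qvel": joint speeds; "joint_efforts": joint torques, N m; "eef_pos": TCP position; "tcp_rot": TCP orientation; "contact_force": force on the tool from outside, world axes, zero at the start; "wrist_torque": the same for the moment, N m; "opening": opening from 0.0 (shut) to 1.0 (fully open); "grasp_force": force on a finger pad.
Only numpy, scipy, OpenCV 4.12 (cv2) and the standard library are available. Lean on these libraries where they do the work, as an engineer would, in place of code of your own. Each camera call takes 0.05 s, during which the arm holds its last target. There are 200 camera calls.

TASK

Pick up the orange push stick and use it to feed the aluminium blank lying on the press bed through the low opening under the yellow guard, all the way home against the hidden back stop, and seat it there with a firm push of about 15 N; never push it with more than 25 N and never touch the blank with the fingers. Then lay the push stick flat back in its blue cradle, let go, and leave everything else on the bench where it is.

Things in the scene. Friction and masses are not known exactly. Their poses are not given: they have to be found in the camera images.
- press: Guarded bench press, fixed: a flat steel bed 110 mm wide, top 20 mm above the table, from 210 mm before to 220 mm behind the front face of a yellow guard housing 143 mm wide, roof 72 mm above the table; green column on its rear half. Origin on the table under the middle of the guard's front face; x is the feed direction, into the opening, level; z up
- slot (a point): Middle of the opening's sill: on the bed's top, in the plane of the guard's front face; axes as the press. The opening is 63 mm wide, 26 mm high (20 to 46 mm above the table); the channel behind keeps that size. The back stop, backed by a hard rubber pad that gives about 1 mm under a firm push, is hidden in it, set anew each time: its face lies anywhere from 135 to 175 mm behind the front face
- jaws (a point): On the bed, midway between the outer ends of two dark tapered lead-in jaws, 18 mm high, 50 mm before the guard's face: 100 mm apart here, narrowing to 63 mm at the face
- roller (a point): Under a sprung rubber roller hidden in the channel, 90 mm behind the guard's face, on the bed's top. It presses the blank down with about 6 N: the blank's front edge meets a bump of about 3 to 9 N there, and beyond it slides with a drag of about 2 to 8 N
- home_pin (a joint): Brass sprung pin in the hidden stop's face: 0 when free, 0.008 m when the blank has pushed it flush with the face, which takes about 1 to 3 N. It cannot be seen from outside. Friction on the blank holds it in when the push ends
- blank: Plain aluminium plate 120 x 60 x 10 mm, about 0.2 kg, lying on the bed before the jaws, roughly but not exactly in line. Origin at the centre of its underside, x along its length, towards the opening
- blank_tail (a point): Middle of the blank's rear end face (the end away from the opening), where the stick pushes; 5 mm above the blank's underside
- stick: Orange push stick 245 mm long, 22 mm wide, about 0.12 kg, in the cradle. Origin on its underside, midway in the grip; x runs along it to the flat black pushing end at x = +140 mm. Front part 12 mm high; grip, taken across its width: 22 mm wide, 36 mm high, 42 mm long between two hand-stop flanges 44 mm wide (x 21 to 29 and -29 to -21 mm, 6 to 40 mm high); rear part to x = -105 mm, 18 mm high
- stick_tip (a point): Centre of the stick's flat pushing end, 22 mm wide and 12 mm high
- cradle: Blue steel cradle fixed to the table: a base plate 290 x 50 x 4 mm with two pairs of 14 mm high cheeks, 34 mm apart and 30 mm long, at x = +100 and -80 mm; the middle is open for the fingers. Origin on the table; the stick at home lies on the base plate (underside 4 mm above the table) between the cheeks with its origin over the cradle's and its x along the cradle's x
- spare_a: Bystander: another aluminium blank on the table, 120 x 60 x 10 mm
- screwdriver: Bystander: screwdriver with a green handle
- wrench: Bystander: steel wrench
- hammer: Bystander: hammer
- jar: Bystander: grey metal jar with a red cap, 60 mm across, 90 mm high
- glasses: Bystander: safety glasses with blue frame
- collar: Bystander: brass round offcut, 52 mm across, 30 mm high
Things that resemble listed ones, but are neither listed nor needed, are in the scene too. Leave any purple or turquoise look-alike of the blank alone. Leave any green look-alike of the stick alone.

How it is judged (in metres and radians):
On the way, in this order (a step that is already met when the one before it is completed fails the run):
1. the push stick has been lifted out of its cradle (z of stick in the frame of cradle above 0.03 m), for 0.1 s.
2. the blank is pressed home by the stick: home pin in by 7 mm or more and the stick pushing on the blank with 10 to 25 N (value of joint home_pin above 0.007 m and contact force between stick and blank above 10 N), for 0.15 s.
At the end, for the whole second after the job is handed in: The blank lies at rest in the channel behind the guard's face with the home pin still pushed in by at least 5.5 of its 8 mm, and the push stick lies still, flat and right way up on the cradle's base plate between its cheeks (within 25 mm along, 10 mm across and 0.12 rad of home) (value of joint home_pin above 0.0055 m and x of blank_tail in the frame of slot above 0.01 m and linear speed of each of blank, stick below 0.01 m/s and x of stick in the frame of cradle between -0.025 and 0.025 m and y of stick in the frame of cradle between -0.01 and 0.01 m and z of stick in the frame of cradle below 0.008 m and angle between the x axis of stick and the x axis of cradle, either way round below 0.12 rad and angle between stick's own z axis and vertical below 0.06 rad); the robot touches nothing.
It fails at once if the stick pushes the blank with more than 25 N (contact force between stick and blank above 25 N).
It fails at once if the fingers touch the blank (contact force between the fingers and blank above 0.5 N).
It fails at once if a bystander is moved by more than 20 mm (distance of any of spare_a, screwdriver, wrench, hammer, jar, glasses, collar from where it was at the start of the episode above 0.02 m).
It also fails if it takes over 70 s, if anything falls off the work surface, if the arm or the gripper's body presses on something with over 40 N, if the wrist force passes 120 N, or if a joint passes its speed limit or range.

## Working session

There is one attempt and no reset: what is moved stays moved. The work goes in short steps, Python scripts to look and compute and a tool call to move; the robot and the scene stay as the last step left them, time stands still between calls to the robot, and variables do not carry over. Pictures are saved under pics/ and viewed, at most 10 in all, crops included, and the job is handed in when it is done.

Besides the shell and the picture viewer there is one more tool, called by a JSON object that holds its "op" and its "data", one argument or row to a line. move_arm: Moves the arm, as the interface text tells. Its arguments: {"type":"object","properties":{"motion":{"type":"array","items":{"type":"array","items":{"type":"number"}}},"grip_force":{"type":"number"}},"required":["motion"]}

```bash
mkdir -p pics; cat > h.py <<'E'
import numpy as np, cv2
from rig import sensors, grab_frame, camera_params, order
def save(n,f):
    p,d=grab_frame(n); cv2.imwrite(f'pics/{f}.png',p[:,:,::-1]); np.save(f'pics/{f}.npy',d); return p,d
E
python3 - <<'E'
from h import *
s=sensors.sense(); print(s)
for n in ('scene','top'):
    save(n,n+'1'); c=camera_params(n); print(n,c['camera_matrix'],c['k1'],c['world_from_camera'].round(3))
a=cv2.imread('pics/scene1.png');b=cv2.imread('pics/top1.png')
E
```

```text
{'clock': 0.0, 'qpos': array([ 1.11158181e+00,  3.53626903e-01,  1.63412811e+00,  9.73105256e-06,
        1.15516113e+00, -2.40802822e-03]), 'qvel': array([-0.00150042,  0.0007236 , -0.00083553,  0.00032224, -0.00199155,
       -0.00019361]), 'joint_efforts': array([-1.46609342e-03, -6.05259275e+01, -3.42057717e+01,  4.74326430e-05,
        9.43038496e-03, -4.84971338e-06]), 'eef_pos': array([275.47647357, 560.50469947, 230.57750784]), 'tcp_rot': array([-3.14026918e+00, -1.20843282e-05,  2.68478222e+00]), 'contact_force': array([-0.13430296,  0.79494215,  0.49173532]), 'wrist_torque': array([ 0.0069167 ,  0.02255981, -0.0259912 ]), 'grasp_force': 0.0, 'opening': 1.0026735407189755}
scene [[412.3228047    0.         256.98949699]
 [  0.         412.3228047  192.96062894]
 [  0.           0.           1.        ]] -0.13042746152539283 [[-1.540000e-01  8.090000e-01 -5.670000e-01  1.316488e+03]
 [ 9.880000e-01  1.280000e-01 -8.600000e-02  1.759730e+02]
 [ 3.000000e-03 -5.730000e-01 -8.190000e-01  1.198835e+03]
 [ 0.000000e+00  0.000000e+00  0.000000e+00  1.000000e+00]]
top [[395.48474468   0.         257.94884556]
 [  0.         395.48474468 191.2886979 ]
 [  0.           0.           1.        ]] -0.05245318460559463 [[-2.50000e-02 -9.96000e-01  8.00000e-02  4.19895e+02]
 [-1.00000e+00  2.40000e-02 -8.00000e-03  6.04510e+01]
 [ 6.00000e-03 -8.00000e-02 -9.97000e-01  1.14349e+03]
 [ 0.00000e+00  0.00000e+00  0.00000e+00  1.00000e+00]]
```

View pics/top1.png

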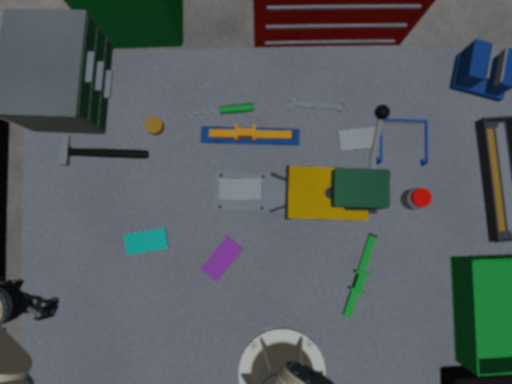

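View pics/scene1.png

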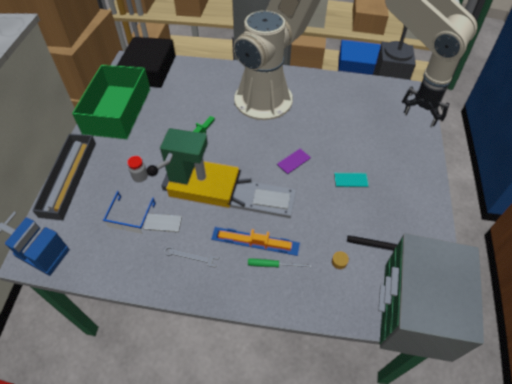

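The top view shows the orange stick in its blue cradle at (250,135), the blank on the bed at (241,189), and the yellow guard at about (287..368, 167..220). The feed runs toward image right (world −y). The scene view agrees. Next I'll measure from depth in both views.

```bash
cat >> h.py <<'E'
def rays(c,uv):
    K=c['camera_matrix'];d=np.array([c['k1'],0,0,0,0.])
    # model: drawn = ideal*(1+k1 r^2)
    return cv2.undistortPointsIter(np.asarray(uv,float).reshape(-1,1,2),K,d,None,None,(3,100,1e-10)).reshape(-1,2)
def cloud(c,D):
    v,u=np.mgrid[:384,:512]; r=rays(c,np.stack([u,v],-1).reshape(-1,2)); z=D.reshape(-1,1)
    P=np.hstack([r*z,z]); T=c['world_from_camera']
    return (P@T[:3,:3].T+T[:3,3]).reshape(384,512,3)
def on_plane(c,uv,z):
    r=rays(c,uv); T=c['world_from_camera']; d=np.hstack([r,np.ones((len(r),1))])@T[:3,:3].T
    return T[:3,3]+d*((z-T[2,3])/d[:,2])[:,None]
def proj(c,P):
    T=np.linalg.inv(c['world_from_camera']); q=np.atleast_2d(P)@T[:3,:3].T+T[:3,3]
    return cv2.projectPoints(q,np.zeros(3),np.zeros(3),c['camera_matrix'],np.array([c['k1'],0,0,0,0.]))[0].reshape(-1,2)
def rect(XY):
    (cx,cy),(w,h),a=cv2.minAreaRect(XY.astype(np.float32))
    if w<h: w,h,a=h,w,a+90
    return np.round([cx,cy,w,h],1),round(a%180,2)
E
python3 - <<'E'
from h import *
for n in ('top','scene'):
    p=cv2.imread(f'pics/{n}1.png');D=np.load(f'pics/{n}1.npy');c=camera_params(n);W=cloud(c,D)
    H=cv2.cvtColor(p,cv2.COLOR_BGR2HSV); h,s,v=H[...,0],H[...,1],H[...,2]
    ok=(D>0)&(W[...,0]>400)
    print(n)
    for k,m in dict(orange=(h>8)&(h<19)&(s>150)&(v>90),blue=(h>100)&(h<125)&(s>120),yellow=(h>=20)&(h<32)&(s>150)&(v>90)).items():
        m=m&ok; nl,lab,st,_=cv2.connectedComponentsWithStats(m.astype(np.uint8))
        for i in range(1,nl):
            if st[i,4]>150:
                P=W[lab==i]; print(k,st[i],rect(P[:,:2]),np.percentile(P[:,2],[2,20,50,80,98]).round(1))
    # table & blank region
    if n=='top':
        for nm,b in dict(blank=(225,183,258,196),bed=(222,202,260,207),table=(200,230,300,235),roof=(292,172,325,215)).items():
            P=W[b[1]:b[3],b[0]:b[2]].reshape(-1,3);print(nm,np.median(P,0).round(1))
    cv2.imwrite(f'pics/crop_{n}.png',cv2.resize(p[110:230,180:380] if n=='top' else p[150:270,150:350],None,fx=4,fy=4,interpolation=cv2.INTER_CUBIC))
E
```

```text
top
blue [ 451   40   61   60 2245] (array([ 838. , -618. ,  159.5,  111.4]), 74.75) [ 18.1  39.1  92.  119.8 123. ]
blue [384 117  44  48 214] (array([ 673. , -352.9,  220.5,  134.3]), 72.35) [ 1.2 35.2 41.  44.1 49.5]
blue [201 127  98  18 563] (array([675.8,  71.6, 285.3,  46.9]), 87.3) [-0.4  1.7  3.7  5.9 14.4]
yellow [146 118  17  16 192] (array([708.8, 346.1,  44.2,  40.7]), 44.01) [25.6 27.8 29.3 31.2 34.3]
yellow [211 128  81  10 465] (array([675.1,  66.7, 231.5,  27.2]), 88.53) [12.4 15.5 20.1 39.2 45. ]
yellow [488 130  15  94 362] (array([ 537. , -639.3,  273.2,   15.9]), 2.8) [24.3 26.6 28.6 30.3 32.7]
yellow [ 287  167   81   53 2536] (array([ 497.1, -138.5,  218.5,  139.6]), 86.68) [67.5 70.1 71.8 73.5 83.1]
blank [517.1  98.8  29.7]
bed [475.  101.4  19.5]
table [394.8  76.8  -0.5]
roof [497.8 -84.6  71.7]
scene
blue [103 192  52  36 200] (array([ 646.6, -366.5,  141. ,  128.3]), 89.12) [ 8.5 36.9 40.8 43.3 46.9]
blue [   5  218   63   57 1602] (array([ 843.5, -615.8,  160.9,  108.6]), 74.31) [ 14.4  49.1 108.7 119.5 123. ]
blue [212 227  37  19 167] (array([674.8,  -7.6, 124.9,  51.8]), 86.95) [-0.6  2.   4.6  8.1 15.7]
yellow [ 166  162   73   45 1884] (array([ 502.3, -137.3,  223.3,  143.3]), 86.84) [28.7 63.6 71.3 73.9 77.8]
yellow [220 233  47   9 151] (array([685.7,  34.5, 154.5,  22.3]), 88.63) [12.9 15.7 18.9 41.4 46.2]
yellow [333 253  14  15 162] (array([717. , 348.9,  45.8,  40.3]), 165.86) [15.7 26.9 29.5 31.8 33.9]
```

View pics/crop_top.png

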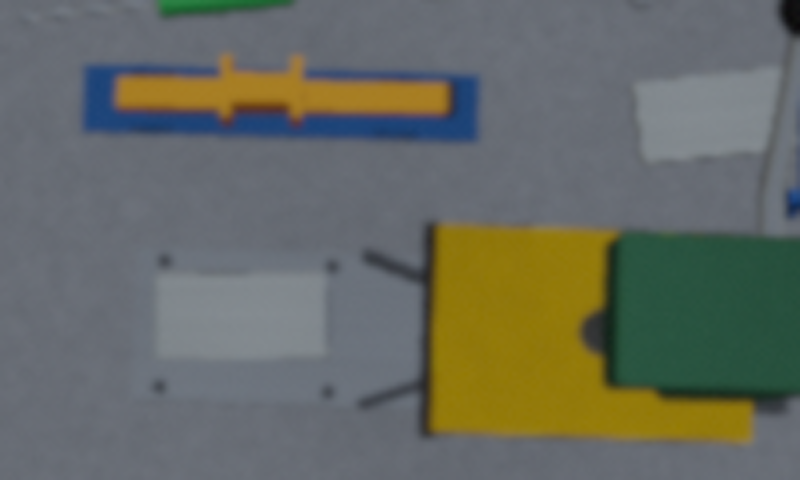

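The black pushing end is at the right in the crop (450,97), so the stick's x points to world −y. The blank lies at (155..325, 272..358), nearly in line with the opening at (430,330). I'll write a helper that tracks the commanded pose and plan a closer wrist view.

```bash
cat >> h.py <<'E'
import json,sys
from scipy.spatial.transform import Rotation as R
def cmd():
    s=json.load(open('cmd.json')); return np.array(s[0]),R.from_matrix(s[1])
def put(p,r): json.dump([list(p),r.as_matrix().tolist()],open('cmd.json','w'))
def applied(turn,shift):   # record the last row sent (shift in m)
    p,r=cmd(); put(p+r.apply(np.array(shift)*1000),r*R.from_rotvec(turn))
def want(pos,yaw):
    p,r=cmd(); g=R.from_euler('xyz',[np.pi,0,yaw])
    return (r.inv()*g).as_rotvec().round(4),(r.inv().apply(np.array(pos)-p)/1000).round(5)
E
python3 - <<'E'
from h import *
put([275.673,560.921,231.281],R.from_euler('xyz',[np.pi,0,2.6848]))
c=camera_params('wrist'); s=sensors.sense(); r=R.from_euler('xyz',s['tcp_rot']).as_matrix()
T=c['world_from_camera']; print(c['camera_matrix'][0,0],c['k1'],r.T@(T[:3,3]-s['eef_pos']),(r.T@T[:3,:3]).round(3))
print(want([590,100,320],np.radians(87.0)))
E
```

```text
301.9155525664475 -0.06208271028611479 [  85.22887248    0.46668368 -142.30137387] [[ 0.001 -0.945 -0.327]
 [ 1.     0.001 -0.001]
 [ 0.001 -0.327  0.945]]
(array([ 0.    , -0.    ,  1.1664]), array([-0.4854 , -0.27502, -0.08872]))
```

{"op": "move_arm", "data": {
  "motion": [
    [0,0,0.1166,-0.0485,-0.0275,-0.0089,0.085],
    [0,0,0.2332,-0.097,-0.055,-0.0178,0.085],
    [0,0,0.3498,-0.1455,-0.0825,-0.0267,0.085],
    [0,0,0.4664,-0.194,-0.11,-0.0356,0.085],
    [0,0,0.583,-0.2425,-0.1375,-0.0445,0.085],
    [0,0,0.6996,-0.291,-0.165,-0.0534,0.085],
    [0,0,0.8162,-0.3395,-0.1925,-0.0623,0.085],
    [0,0,0.9328,-0.388,-0.22,-0.0712,0.085]
  ]
}}

```text
clock: 1.1
eef_pos: [527.5, 190.6, 302.6]
tcp_rot: [-3.141, -0.0, 1.748]
contact_force: [0.6, 0.9, -0.7]
opening: 0.994
grasp_force: 0.0
```

```bash
python3 - <<'E'
from h import *
applied([0,0,.9328],[-.388,-.22,-.0712]); print(want([590,100,320],np.radians(87.0)),cmd()[0],sensors.sense()['eef_pos'])
E
```

```text
(array([-0.    , -0.    ,  0.2336]), array([-0.10221,  0.04547, -0.01752])) [526.85623816 192.34131952 302.481     ] [527.51287069 190.63193232 302.6269977 ]
```

{"op": "move_arm", "data": {
  "motion": [
    [0,0,0.1168,-0.051,0.0227,-0.0088,0.085],
    [0,0,0.2336,-0.102,0.0455,-0.0175,0.085],
    [0,0,0.2336,-0.102,0.0455,-0.0175,0.085]
  ]
}}

```text
clock: 1.48
eef_pos: [591.7, 97.2, 320.0]
tcp_rot: [3.141, 0.001, 1.513]
contact_force: [-0.3, 0.5, 0.1]
opening: 0.992
grasp_force: 0.0
```

```bash
python3 - <<'E'
from h import *
applied([0,0,.2336],[-.102,.0455,-.0175])
s=sensors.sense();print(cmd()[0],s['eef_pos'],s['tcp_rot'])
c=camera_params('wrist'); p,D=save('wrist','w1'); np.save('pics/w1T.npy',c['world_from_camera'])
cv2.imwrite('pics/w1b.png',cv2.resize(p[:,:,::-1],(800,600),interpolation=cv2.INTER_CUBIC))
E
```

```text
[589.99308314 100.21103781 319.981     ] [591.70087591  97.19414719 320.03554371] [3.14076695e+00 6.54917540e-04 1.51336310e+00]
```

View pics/w1b.png

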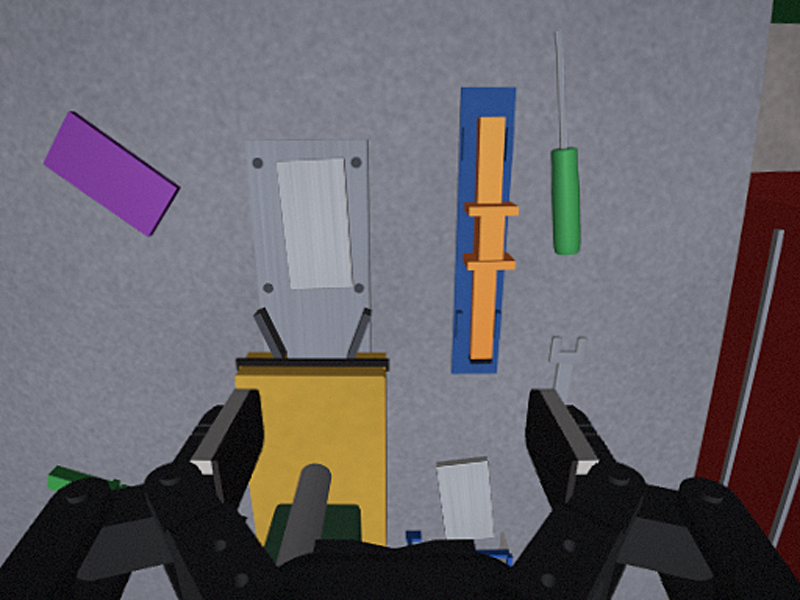

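The wrist view shows the stick (tip at 481,360, flanges at y≈209 and 262), the cradle (452..516, 88..373), the blank (277..352, 158..289), the jaws, and the guard face at y≈360. I'll measure it now that the arm has settled.

```bash
cat > m.py <<'E'
from h import *
f=sys.argv[1]
s=sensors.sense();c=camera_params('wrist'); p,D=save('wrist',f);c2=camera_params('wrist')
print('drift',np.abs(c['world_from_camera']-c2['world_from_camera']).max().round(2),s['eef_pos'].round(1),s['tcp_rot'].round(4),cmd()[0].round(1))
W=cloud(c,D); np.savez(f'pics/{f}.npz',W=W,T=c['world_from_camera'])
H=cv2.cvtColor(p,cv2.COLOR_RGB2HSV); h,sa,v=H[...,0],H[...,1],H[...,2]
ok=(D>0)&(np.arange(384)[:,None]<255)
def comp(m,k,z=None,zr=None):
    m=m&ok
    if zr: m=m&(W[...,2]>zr[0])&(W[...,2]<zr[1])
    m=cv2.morphologyEx(m.astype(np.uint8),cv2.MORPH_OPEN,np.ones((2,2),np.uint8))
    nl,lab,st,_=cv2.connectedComponentsWithStats(m)
    for i in range(1,nl):
        if st[i,4]>120:
            vv,uu=np.nonzero(lab==i); P=W[lab==i]
            zz=np.median(P[:,2]) if z is None else z
            Q=on_plane(c,np.stack([uu,vv],1),zz)
            print(k,st[i],'depth',rect(P[:,:2]),'plane',rect(Q[:,:2]),'z',np.percentile(P[:,2],[5,50,95]).round(1))
org=(h>5)&(h<19)&(sa>140)
comp(((h>100)&(h<125)&(sa>100))|org,'cradle',4.)
comp(org,'stick'); comp(org,'stick-low',None,(10,19)); comp(org,'stick-hi',None,(32,60))
comp((h>=19)&(h<32)&(sa>120),'guard roof',None,(66,78))
comp((sa<60)&(v>125)&(W[...,1]>0)&(W[...,0]<570),'blank',None,(26,35))
comp((sa<70)&(W[...,0]<600),'bed+',None,(14,60))
for nm,b in dict(bed=(235,100,500,130),).items(): pass
E
python3 m.py w2
```

```text
drift 1.08 [590.4  98.8 319.6] [-3.141 -0.     1.516] [590.  100.2 320. ]
cradle [ 291   58   43  184 5695] depth (array([657.1,  70. , 295.7, 116.7]), 92.05) plane (array([682.8,  71.7, 290.3,  60.2]), 87.24) z [ 2.2 13.5 43.1]
stick [ 299   78   35  154 2763] depth (array([680.2,  78. , 252.7, 101.5]), 107.03) plane (array([683.1,  72.1, 235. ,  49.2]), 88.46) z [13.  21.7 44. ]
stick-low [303 175  17  57 768] depth (array([656.7,  70.8, 252.7,  52.4]), 107.03) plane (array([ 6.773e+02, -2.000e-01,  9.620e+01,  2.250e+01]), 87.94) z [ 8.  15.8 17.2]
stick-hi [301 133  33  43 879] depth (array([666.6, 120. , 179.5,  69.7]), 117.14) plane (array([680.9,  85.5,  60.4,  45.1]), 89.3) z [13.5 40.4 44.7]
guard roof [ 153  241   96   15 1283] depth (array([513.7,  61. , 258.3, 141.2]), 85.3) plane (array([505.5, -38.4, 141.1,  23.6]), 177.22) z [70.1 71.8 73.3]
blank [ 180  103   48   84 3363] depth (array([541.8, 112.1, 145.3, 103.5]), 89.1) plane (array([520.1, 103.5, 120.7,  60. ]), 89.26) z [28.1 29.7 31.1]
bed+ [  152    92   100   148 10523] depth (array([511.1,  63.5, 251.1, 151.4]), 86.33) plane (array([509.2,  67.1, 229.6, 163. ]), 84.51) z [18.6 20.7 38.2]
```

```bash
cat > m2.py <<'E'
from h import *
f=sys.argv[1]
p=cv2.imread(f'pics/{f}.png'); z=np.load(f'pics/{f}.npz'); W=z['W']; c=camera_params('wrist'); c['world_from_camera']=z['T']
H=cv2.cvtColor(p,cv2.COLOR_BGR2HSV).astype(int); h,sa,v=H[...,0],H[...,1],H[...,2]
org=(h>5)&(h<19)&(sa>140); blue=(h>100)&(h<125)&(sa>100)
bed=(W[...,2]>12)&(W[...,2]<26)&(W[...,0]<600)&(sa<90)
blank=(W[...,2]>26)&(W[...,2]<36)&(sa<60)&(v>125)&(W[...,0]<580)&(W[...,1]>0)
def edges(m,rows,zp,k):
    out=[]
    for side in (0,-1):
        uv=[(np.nonzero(m[r])[0][side]+(-.5 if side==0 else .5),r) for r in rows if m[r].any()]
        Q=on_plane(c,uv,zp)[:,:2]
        a,b=np.polyfit(Q[:,1],Q[:,0],1); e=Q[:,0]-(a*Q[:,1]+b); g=abs(e)<2*e.std()+.3
        a,b=np.polyfit(Q[g,1],Q[g,0],1); out.append((a,b))
    (a,b),(A,B)=out
    # x = a*y+b ; mid
    am,bm=(a+A)/2,(b+B)/2
    ym=Q[:,1].mean()
    print(k,'slopes',round(a,4),round(A,4),'mid x=%.4f*y+%.2f'%(am,bm),'width',round(abs(a*ym+b-A*ym-B)*np.cos(np.arctan(am)),1),'x at ymean',round(am*ym+bm,2),round(ym,1),'yaw feed',round(np.degrees(np.arctan2(-1,-am)),2))
    return am,bm
V=np.arange(384)[:,None]
rows=[r for r in range(62,120)]+[r for r in range(178,234)]
cr=edges((blue|org)&(np.arange(512)>270)&(np.arange(512)<345),rows,4.,'cradle')
edges(org,list(range(80,126)),22.,'stick rear'); edges(org,list(range(178,225)),16.,'stick front')
edges(org,list(range(140,162)),40.,'grip')
edges(bed|blank,list(range(96,190)),20.,'bed'); edges(blank,list(range(110,180)),30.,'blank')
# ends
def ends(m,cols,zp,k):
    for side in (0,-1):
        uv=[(u,np.nonzero(m[:,u])[0][side]+(-.5 if side==0 else .5)) for u in cols if m[:,u].any()]
        Q=on_plane(c,uv,zp); print(k,side,np.median(Q,0).round(1), 'slope dy/dx',np.polyfit(Q[:,0],Q[:,1],1)[0].round(4))
ends((blue|org)&(V<260),list(range(298,318)),4.,'cradle')
ends(org&(V<260),list(range(310,318)),16.,'stick tip(z16)/rear'); ends(org&(V<260),list(range(310,318)),22.,'stick rear z22')
ends(blank,list(range(185,220)),30.,'blank')
roof=(W[...,2]>66)&(W[...,2]<78)&(h>=15)&(h<32)&(sa>120)
ends(roof,list(range(160,240)),72.,'roof')
fl=org&(W[...,2]>35)
ends(fl&(V<260),[300,301,302,303,326,327,328,329],44.,'flange')
# jaws: dark things 30..42 high in front of guard
j=(W[...,2]>30)&(W[...,2]<42)&(W[...,1]>-60)&(W[...,1]<60)&(W[...,0]<580)&(W[...,0]>440)&(v<90)
P=W[j]
for s in (0,1):
    q=P[(P[:,0]>505)==s]; print('jaw',len(q),q.min(0).round(1) if len(q) else 0,q.max(0).round(1) if len(q) else 0)
E
python3 m2.py w2
```

```text
cradle slopes 0.0496 0.0516 mid x=0.0506*y+672.46 width 50.1 x at ymean 676.63 82.6 yaw feed -92.9
stick rear slopes 0.0294 0.0453 mid x=0.0373*y+675.21 width 23.9 x at ymean 681.02 155.6 yaw feed -92.14
stick front slopes 0.0397 0.0252 mid x=0.0325*y+675.72 width 23.0 x at ymean 675.8 2.4 yaw feed -91.86
grip slopes -0.0002 -2.6063 mid x=-1.3032*y+799.37 width 23.6 x at ymean 683.02 89.3 yaw feed -37.5
bed slopes 0.0612 0.0547 mid x=0.0579*y+506.01 width 111.0 x at ymean 512.03 104.0 yaw feed -93.32
blank slopes 0.0107 0.0165 mid x=0.0136*y+517.47 width 59.7 x at ymean 518.9 104.5 yaw feed -90.78
cradle 0 [674.2 219.3   4. ] slope dy/dx -0.0443
cradle -1 [675.2 -71.2   4. ] slope dy/dx 0.0057
stick tip(z16)/rear 0 [680.4 191.7  16. ] slope dy/dx -0.0448
stick tip(z16)/rear -1 [682.8 -47.1  16. ] slope dy/dx 3.163
stick rear z22 0 [679.3 191.6  22. ] slope dy/dx -0.0448
stick rear z22 -1 [681.6 -44.   22. ] slope dy/dx 3.163
blank 0 [523.4 164.6  30. ] slope dy/dx 0.0092
blank -1 [510.8  45.1  30. ] slope dy/dx -0.1509
roof 0 [506.2 -25.2  72. ] slope dy/dx -0.0597
roof -1 [ 494.1 -180.5   72. ] slope dy/dx 0.0545
flange 0 [676.8 116.9  44. ] slope dy/dx 0.3372
flange -1 [677.5  58.7  44. ] slope dy/dx -0.0633
jaw 242 [441.3 -27.8  30.1] [472.8  24.6  39.8]
jaw 167 [536.5 -32.4  30.3] [572.7  18.9  39.7]
```

The measurements agree with the given sizes: cradle origin near (676, 74), stick origin near (678.5, 87.5) with yaw −92°, slot near (504.5, −25.5), feed yaw −93.3°, and blank tail near (519.7, 164.6). I'll move above the stick and take the second view there.

```bash
python3 - <<'E'
from h import *
print(want([678.5,87.5,130],np.radians(88.0)))
W=np.load('pics/w2.npz')['W']; p=cv2.imread('pics/w2.png'); H=cv2.cvtColor(p,cv2.COLOR_BGR2HSV)
m=(H[...,0]>45)&(H[...,0]<75)&(H[...,1]>100)&(W[...,0]>700)&(W[...,1]>0)
P=W[m]; print(np.percentile(P,[1,50,99],axis=0).round(0))
E
```

```text
(array([-0.    , -0.    , -0.0175]), array([-0.00806,  0.08905,  0.18998]))
[[ 741.   65. -701.]
 [ 754.  124.   22.]
 [1520.  402.   27.]]
```

{"op": "move_arm", "data": {
  "motion": [
    [0,0,-0.005,-0.002,0.022,0.045,0.055],
    [0,0,-0.01,-0.004,0.045,0.09,0.055],
    [0,0,-0.0175,-0.006,0.067,0.14,0.055],
    [0,0,-0.0175,-0.008,0.089,0.19,0.055],
    [0,0,-0.0175,-0.008,0.089,0.19,0.055],
    [0,0,-0.0175,-0.008,0.089,0.19,0.055]
  ]
}}

```text
clock: 2.33
eef_pos: [678.0, 88.8, 131.1]
tcp_rot: [3.141, -0.0, 1.537]
contact_force: [0.7, 0.4, 1.2]
opening: 0.645
grasp_force: 0.0
```

```bash
python3 - <<'E'
from h import *
applied([0,0,-.0175],[-.008,.089,.19])
s=sensors.sense();c=camera_params('wrist'); p,D=save('wrist','w3'); np.savez('pics/w3.npz',W=cloud(c,D),T=c['world_from_camera'])
print(s['eef_pos'],s['tcp_rot'],cmd()[0],s['opening'])
H=cv2.cvtColor(p,cv2.COLOR_RGB2HSV); W=cloud(c,D); org=(H[...,0]>5)&(H[...,0]<19)&(H[...,1]>140)&(W[...,0]>600)&(W[...,0]<760)&(abs(W[...,1])<300)
P=W[org]; print(np.percentile(P[:,2],[5,50,95]))
f=P[(P[:,2]>41)&(P[:,2]<48)]; print('flange/grip top',len(f),rect(f[:,:2]))
f=P[(P[:,2]>19)&(P[:,2]<25)]; print('rear top',len(f),rect(f[:,:2]),f.max(0))
f=P[(P[:,2]>13)&(P[:,2]<18)]; print('front top',len(f),rect(f[:,:2]))
print(proj(c,[[678.5,87.5,40],[678.5,87.5,44]]))
cv2.imwrite('pics/w3b.png',cv2.resize(p[:,:,::-1],(640,480)))
E
```

```text
[678.03407068  88.79260984 131.13327904] [ 3.14143215e+00 -2.65757594e-04  1.53740611e+00] [678.45196305  87.56087716 129.981     ] 0.6452972610160723
[15.16618245 23.73295461 44.22730854]
flange/grip top 1137 (array([680.3,  86.7,  59.1,  43.1]), 87.96)
rear top 1084 (array([681.6, 128.4, 126.2,  42. ]), 88.04) [702.16745685 191.6128177   24.9945941 ]
front top 1728 (array([678.2,  32.2, 167.8,  42.9]), 87.86)
[[253.43207645 195.71462355]
 [253.45012678 197.42457566]]
```

View pics/w3b.png

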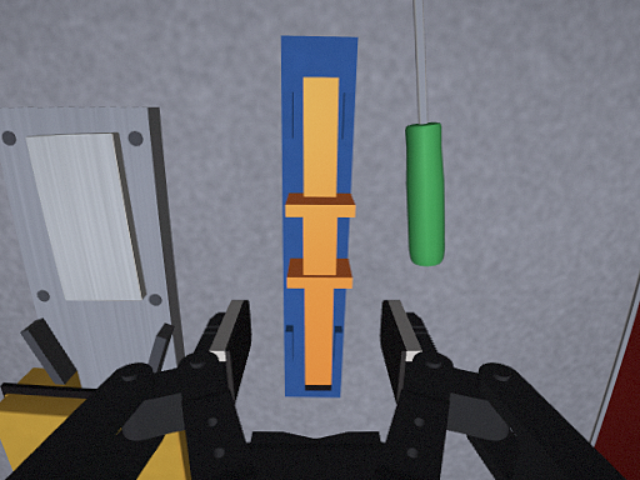

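The wrist view shows the stick centred between the open fingers, with flange gap rows at about 217–270. The screwdriver handle is clear, at about x 741 mm. I'll descend and grip.

{"op": "move_arm", "data": {
  "motion": [
    [0,0,0,0,0.001,0.03,0.055],
    [0,0,0,-0.0005,0.001,0.06,0.055],
    [0,0,0,-0.0005,0.001,0.09,0.055],
    [0,0,0,-0.0005,0.001,0.11,0.055],
    [0,0,0,-0.0005,0.001,0.121,0.055],
    [0,0,0,-0.0005,0.001,0.121,0.055],
    [0,0,0,-0.0005,0.001,0.121,0.055]
  ]
}}

```text
clock: 3.25
eef_pos: [680.2, 87.1, 10.1]
tcp_rot: [3.14, -0.0, 1.536]
contact_force: [-0.4, -0.0, 0.5]
opening: 0.646
grasp_force: 0.0
```

{"op": "move_arm", "data": {
  "motion": [
    [0,0,0,0,0,0,0.03],
    [0,0,0,0,0,0,0.015],
    [0,0,0,0,0,0,0.015],
    [0,0,0,0,0,0,0.015],
    [0,0,0,0,0,0,0.015]
  ],
  "grip_force": 100
}}

```text
clock: 3.88
eef_pos: [680.0, 87.1, 9.9]
tcp_rot: [3.14, -0.0, 1.536]
contact_force: [-1.6, -0.0, 6.3]
opening: 0.24
grasp_force: 98.5
```

{"op": "move_arm", "data": {
  "motion": [
    [0,0,0,0,0,-0.01,0.01],
    [0,0,0,0,0,-0.025,0.01],
    [0,0,0,0,0,-0.045,0.01],
    [0,0,0,0,0,-0.06,0.01],
    [0,0,0,0,0,-0.06,0.01],
    [0,0,0,0,0,-0.06,0.01]
  ]
}}

```text
clock: 4.62
eef_pos: [679.2, 87.0, 68.8]
tcp_rot: [-3.141, 0.0, 1.536]
contact_force: [-0.2, 1.3, -1.6]
opening: 0.245
grasp_force: 97.8
```

```bash
python3 - <<'E'
from h import *
applied([0,0,0],[-.0005,.001,.121]);applied([0,0,0],[0,0,-.06])
s=sensors.sense();c=camera_params('wrist'); p,D=save('wrist','w4')
print(s['eef_pos'],s['tcp_rot'],cmd()[0],s['opening'],s['grasp_force'],s['contact_force'])
cv2.imwrite('pics/w4b.png',cv2.resize(p[:,:,::-1],(640,480)))
r=R.from_euler('xyz',s['tcp_rot']).as_matrix(); W=(cloud(c,D)-s['eef_pos'])@r
H=cv2.cvtColor(p,cv2.COLOR_RGB2HSV); org=(H[...,0]>5)&(H[...,0]<19)&(H[...,1]>140)&(abs(W[...,1])<40)&(abs(W[...,0])<200)
P=W[org]
# in tool frame: +x tool = -x stick; z down
for a,b in ((35,120),(-140,-35)):
    q=P[(P[:,0]>a)&(P[:,0]<b)&(abs(P[:,1])<9)]
    print(len(q),'z=',np.polyfit(q[:,0],q[:,2],1),'y=',np.polyfit(q[:,0],q[:,1],1),'x range',np.percentile(q[:,0],[.5,99.5]))
q=P[P[:,2]<np.percentile(P[:,2],5)+6]; print('flange x',np.percentile(q[:,0],[1,99]),'z',np.median(q[:,2]))
E
```

```text
[679.15931415  86.97189089  68.84533756] [-3.14132013e+00  8.93576602e-05  1.53593172e+00] [679.43390961  87.02629233  68.981     ] 0.24516283862046714 97.80954480171204 [-0.19908345  1.26842589 -1.62010094]
4113 z= [-0.14878117 -4.46869662] y= [ 0.10032047 -4.9297778 ] x range [ 35.24543969 103.59957567]
198 z= [-0.05648241 -9.22441665] y= [ 0.23021876 13.8098157 ] x range [-64.86482804 -57.94045426]
flange x [-27.92209596  29.35953206] z -30.727633400064924
```

View pics/w4b.png

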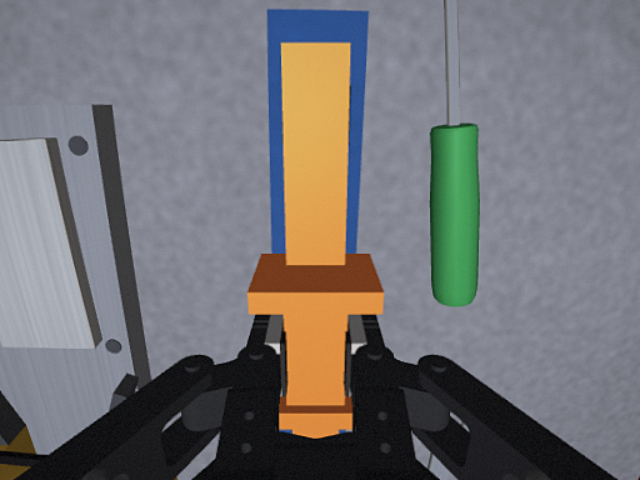

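```bash
python3 - <<'E'
from h import *
D=np.load('pics/w4.npy');p=cv2.imread('pics/w4.png');c=camera_params('wrist');s=sensors.sense()
r=R.from_euler('xyz',s['tcp_rot']).as_matrix(); W=(cloud(c,D)-s['eef_pos'])@r
# crop view: rear part rows 35..205 in 480 -> /1.25 ; cols 285..348
q=W[40:195:2,232:274:2].reshape(-1,3)
A=np.c_[q[:,:2],np.ones(len(q))]; w=np.linalg.lstsq(A,q[:,2],rcond=None)[0]
e=q[:,2]-A@w; print('rear plane',w,e.std(),q[:,0].min(),q[:,0].max())
m=cv2.cvtColor(p,cv2.COLOR_BGR2HSV); org=(m[...,0]>5)&(m[...,0]<19)&(m[...,1]>140)
T=np.linalg.inv(r)
uv=[];L=[];Rr=[]
for v in range(40,195,5):
    n=np.nonzero(org[v,200:300])[0]+200; L.append((n[0]-.5,v)); Rr.append((n[-1]+.5,v))
zt=s['eef_pos'][2]-np.median(q[:,2])
for k in (L,Rr):
    Q=(on_plane(c,k,zt)-s['eef_pos'])@r; print('edge y=',np.polyfit(Q[:,0],Q[:,1],1))
uv=[(u,np.nonzero(org[:100,u])[0][0]-.5) for u in range(235,272,3)]
print('rear end x',((on_plane(c,uv,zt)-s['eef_pos'])@r)[:,0].mean())
print(want([528.6,319.8,68],np.radians(86.7)))
E
```

```text
rear plane [-1.07525522e-02 -1.88136247e-03 -1.12989177e+01] 6.471925480392717 37.10691521497107 102.68104404115796
edge y= [  0.30053365 -26.53203898]
edge y= [2.43835770e-06 1.02098669e+01]Traceback (most recent call last):
  File "<stdin>", line 16, in <module>
IndexError: index 0 is out of bounds for axis 0 with size 0
```

```bash
python3 - <<'E'
from h import *
print(want([528.6,319.8,68],np.radians(86.7)))
E
```

```text
(array([-0.    , -0.    ,  0.0227]), array([ 0.22737, -0.15886,  0.00098]))
```

{"op": "move_arm", "data": {
  "motion": [
    [0,0,0.003,0.02,-0.014,0,0.01],
    [0,0,0.007,0.06,-0.042,0,0.01],
    [0,0,0.012,0.11,-0.077,0,0.01],
    [0,0,0.017,0.16,-0.112,0,0.01],
    [0,0,0.021,0.205,-0.1435,0.001,0.01],
    [0,0,0.0227,0.2274,-0.1589,0.001,0.01],
    [0,0,0.0227,0.2274,-0.1589,0.001,0.01],
    [0,0,0.0227,0.2274,-0.1589,0.001,0.01]
  ]
}}

```text
clock: 5.68
eef_pos: [528.1, 319.8, 67.6]
tcp_rot: [-3.141, 0.001, 1.514]
contact_force: [0.8, 0.7, -1.3]
opening: 0.24
grasp_force: 97.9
```

{"op": "move_arm", "data": {
  "motion": [
    [0,0,0,0,0,0.01,0.01],
    [0,0,0,0,0,0.025,0.01],
    [0,0,0,0,0,0.035,0.01],
    [0,0,0,0,0,0.039,0.01],
    [0,0,0,0,0,0.039,0.01],
    [0,0,0,0,0,0.039,0.01]
  ]
}}

```text
clock: 6.42
eef_pos: [528.8, 320.0, 29.3]
tcp_rot: [3.141, -0.0, 1.513]
contact_force: [0.4, 0.1, -1.0]
opening: 0.241
grasp_force: 97.9
```

```bash
python3 - <<'E'
from h import *
applied([0,0,.0227],[.2274,-.1589,.001]);applied([0,0,0],[0,0,.039])
for n in ('top','scene'):
    p,D=save(n,n+'2'); c=camera_params(n); print(n,proj(c,[[520.5,180,28],[519.7,164.6,25],[504.5,-25.5,20]]).round(1).tolist())
s=sensors.sense();print(s['eef_pos'],s['tcp_rot'],cmd()[0],s['contact_force'])
a=cv2.imread('pics/top2.png')[145:245,140:300];b=cv2.imread('pics/scene2.png')[130:230,190:350]
cv2.imwrite('pics/pair.png',np.vstack([cv2.resize(x,(480,300),interpolation=cv2.INTER_CUBIC) for x in (a,b)]))
E
```

```text
top [[212.3, 188.5], [217.9, 188.8], [284.8, 192.6]]
scene [[293.0, 201.0], [288.5, 200.7], [234.9, 191.0]]
[528.84772921 320.01117161  29.42736406] [ 3.14097379e+00 -4.17331444e-04  1.51323322e+00] [528.56446457 319.83174877  28.981     ] [-0.53821606 -1.04040939 -1.23492642]
```

View pics/pair.png

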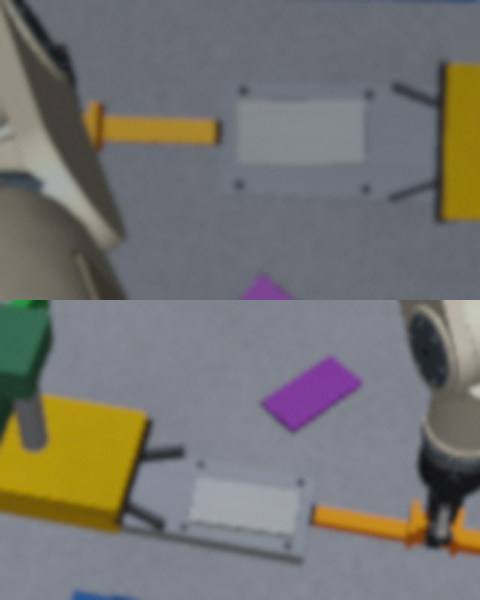

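The stick tip, at (220,131) in the top half, sits about 15 mm behind the blank tail at (238,132) and in line. I'll start the feed gently and shift laterally toward the press axis as it goes.

{"op": "move_arm", "data": {
  "motion": [
    [0,0,0,-0.003,0,0,0.01],
    [0,0,0,-0.006,0,0,0.01],
    [0,0,0,-0.009,0,0,0.01],
    [0,0,0,-0.012,0,0,0.01],
    [0,0,0,-0.015,0,0,0.01],
    [0,0,0,-0.018,0,0,0.01],
    [0,0,0,-0.021,0,0,0.01],
    [0,0,0,-0.024,0,0,0.01]
  ]
}}

```text
clock: 7.52
eef_pos: [527.2, 295.8, 29.0]
tcp_rot: [3.141, -0.0, 1.513]
contact_force: [0.2, 1.1, -1.0]
opening: 0.239
grasp_force: 97.7
```

{"op": "move_arm", "data": {
  "motion": [
    [0,0,0,-0.004,0,0,0.01],
    [0,0,0,-0.008,0,0,0.01],
    [0,0,0,-0.012,0,0,0.01],
    [0,0,0,-0.016,0,0,0.01],
    [0,0,0,-0.02,0,0,0.01],
    [0,0,0,-0.024,-0.0005,0,0.01],
    [0,0,0,-0.028,-0.0005,0,0.01],
    [0,0,0,-0.032,-0.001,0,0.01]
  ]
}}

```text
clock: 8.52
eef_pos: [524.4, 263.7, 29.0]
tcp_rot: [3.141, -0.0, 1.513]
contact_force: [0.2, 2.4, -1.0]
opening: 0.242
grasp_force: 97.8
```

```bash
python3 - <<'E'
from h import *
applied([0,0,0],[-.024,0,0]);applied([0,0,0],[-.032,-.001,0])
s=sensors.sense();print(s['eef_pos'],s['tcp_rot'],cmd()[0],s['contact_force'])
c=camera_params('top'); p,D=save('top','top3'); W=cloud(c,D)
H=cv2.cvtColor(p,cv2.COLOR_RGB2HSV)
m=(H[...,1]<35)&(H[...,2]>130)&(W[...,0]>470)&(W[...,0]<570)&(W[...,1]>-20)&(W[...,1]<200)&(W[...,2]>24)&(W[...,2]<38)
Q=on_plane(c,np.argwhere(m)[:,::-1],30.); print(rect(Q[:,:2]),m.sum())
p0=cv2.cvtColor(cv2.imread('pics/top1.png'),cv2.COLOR_BGR2HSV); W=cloud(c,np.load('pics/top1.npy'))
m=(p0[...,1]<35)&(p0[...,2]>130)&(W[...,0]>470)&(W[...,0]<570)&(W[...,1]>-20)&(W[...,1]<200)&(W[...,2]>24)&(W[...,2]<38)
Q=on_plane(c,np.argwhere(m)[:,::-1],30.); print('initial',rect(Q[:,:2]),m.sum())
cv2.imwrite('pics/c3.png',cv2.resize(p[145:245,180:340,::-1],(800,500),interpolation=cv2.INTER_CUBIC))
E
```

```text
[524.37926848 263.72060623  29.00729407] [ 3.14149349e+00 -3.39055813e-05  1.51318395e+00] [524.34251147 263.98217302  28.981     ] [ 0.20737612  2.39918269 -0.99545744]
(array([512.9,  61.7, 118.6,  59.5]), 86.8) 863
initial (array([518.4, 102.9, 116.1,  59.5]), 89.03) 864
```

The blank has squared up: yaw 86.8°, about 3 mm lateral, with a 2 N push. I'll continue.

{"op": "move_arm", "data": {
  "motion": [
    [0,0,0,-0.004,-0.0003,0,0.01],
    [0,0,0,-0.008,-0.0006,0,0.01],
    [0,0,0,-0.012,-0.0009,0,0.01],
    [0,0,0,-0.016,-0.0012,0,0.01],
    [0,0,0,-0.02,-0.0015,0,0.01],
    [0,0,0,-0.024,-0.0018,0,0.01],
    [0,0,0,-0.028,-0.002,0,0.01],
    [0,0,0,-0.032,-0.002,0,0.01]
  ]
}}

```text
clock: 9.57
eef_pos: [520.4, 231.9, 29.0]
tcp_rot: [-3.142, -0.0, 1.513]
contact_force: [-0.5, 1.7, -1.1]
opening: 0.242
grasp_force: 97.8
```

{"op": "move_arm", "data": {
  "motion": [
    [0,0,0,-0.004,-0.0002,0,0.01],
    [0,0,0,-0.008,-0.0004,0,0.01],
    [0,0,0,-0.012,-0.0006,0,0.01],
    [0,0,0,-0.016,-0.0008,0,0.01],
    [0,0,0,-0.02,-0.001,0,0.01],
    [0,0,0,-0.024,-0.001,0,0.01],
    [0,0,0,-0.028,-0.001,0,0.01],
    [0,0,0,-0.032,-0.001,0,0.01]
  ]
}}

```text
clock: 10.58
eef_pos: [517.6, 200.0, 29.0]
tcp_rot: [-3.142, -0.0, 1.513]
contact_force: [-0.7, 1.1, -1.3]
opening: 0.239
grasp_force: 97.8
```

```bash
python3 - <<'E'
from h import *
applied([0,0,0],[-.032,-.002,0]);applied([0,0,0],[-.032,-.001,0])
s=sensors.sense();print(s['eef_pos'],s['tcp_rot'],cmd()[0],s['contact_force'])
c=camera_params('top'); p,D=save('top','top4'); W=cloud(c,D)
cv2.imwrite('pics/c4.png',cv2.resize(p[145:245,180:340,::-1],(800,500),interpolation=cv2.INTER_CUBIC))
E
```

```text
[517.64352021 200.00792787  28.9805363 ] [-3.14157469e+00 -2.66578553e-05  1.51313835e+00] [517.66335889 200.26099192  28.981     ] [-0.68474636  1.06358636 -1.34630766]
```

View pics/c4.png

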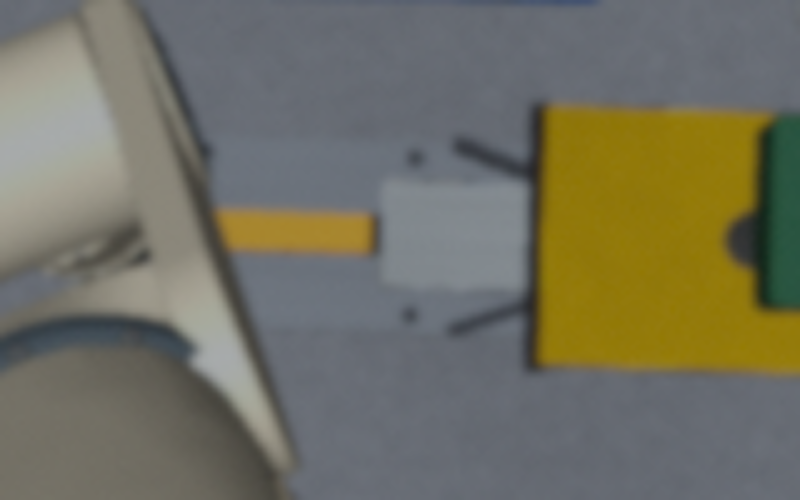

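The blank (380..530, 180..290) is entering the opening squarely, with the stick on the axis. I'll continue to the roller.

{"op": "move_arm", "data": {
  "motion": [
    [0,0,0,-0.004,0,0,0.01],
    [0,0,0,-0.01,0,0,0.01],
    [0,0,0,-0.016,0,0,0.01],
    [0,0,0,-0.022,0,0,0.01],
    [0,0,0,-0.028,0,0,0.01],
    [0,0,0,-0.034,0,0,0.01],
    [0,0,0,-0.04,0,0,0.01],
    [0,0,0,-0.044,0,0,0.01]
  ]
}}

```text
clock: 11.62
eef_pos: [515.1, 155.9, 29.0]
tcp_rot: [-3.142, 0.0, 1.513]
contact_force: [0.3, 0.9, -0.3]
opening: 0.242
grasp_force: 97.8
```

{"op": "move_arm", "data": {
  "motion": [
    [0,0,0,-0.002,0,0,0.01],
    [0,0,0,-0.004,0,0,0.01],
    [0,0,0,-0.006,0,0,0.01],
    [0,0,0,-0.008,0,0,0.01],
    [0,0,0,-0.01,0,0,0.01],
    [0,0,0,-0.012,0,0,0.01],
    [0,0,0,-0.014,0,0,0.01],
    [0,0,0,-0.016,0,0,0.01]
  ]
}}

```text
clock: 12.62
eef_pos: [514.7, 141.0, 29.2]
tcp_rot: [3.141, -0.001, 1.513]
contact_force: [-0.6, 5.0, -1.2]
opening: 0.243
grasp_force: 97.9
```

{"op": "move_arm", "data": {
  "motion": [
    [0,0,0,-0.002,0,0,0.01],
    [0,0,0,-0.004,0,0,0.01],
    [0,0,0,-0.006,0,0,0.01],
    [0,0,0,-0.008,0,0,0.01],
    [0,0,0,-0.01,0,0,0.01],
    [0,0,0,-0.012,0,0,0.01],
    [0,0,0,-0.014,0,0,0.01],
    [0,0,0,-0.016,0,0,0.01]
  ]
}}

```text
clock: 13.62
eef_pos: [513.6, 124.9, 29.2]
tcp_rot: [3.141, -0.001, 1.513]
contact_force: [-0.2, 5.3, -0.4]
opening: 0.243
grasp_force: 97.9
```

{"op": "move_arm", "data": {
  "motion": [
    [0,0,0,-0.002,0,0,0.01],
    [0,0,0,-0.004,0,0,0.01],
    [0,0,0,-0.006,0,0,0.01],
    [0,0,0,-0.008,0,0,0.01],
    [0,0,0,-0.01,0,0,0.01],
    [0,0,0,-0.012,0,0,0.01],
    [0,0,0,-0.013,0,0,0.01],
    [0,0,0,-0.014,0,0,0.01]
  ]
}}

```text
clock: 14.62
eef_pos: [512.8, 110.9, 29.1]
tcp_rot: [3.141, -0.001, 1.513]
contact_force: [-0.4, 5.4, -1.0]
opening: 0.242
grasp_force: 97.9
```

```bash
python3 - <<'E'
from h import *
applied([0,0,0],[-.044-.016-.016-.014,0,0])
r=[]
for i in range(5): grab_frame('top'); s=sensors.sense(); r.append(np.r_[s['contact_force'],s['eef_pos']-cmd()[0]])
print(np.round(r,2),cmd()[0])
E
```

```text
[[ 0.77  4.22 -0.58  0.28  0.4   0.17]
 [ 0.54  5.22  0.09  0.28  0.4   0.14]
 [-0.34  5.23 -0.42  0.28  0.39  0.16]
 [ 0.15  4.81 -0.86  0.3   0.4   0.16]
 [ 0.47  5.49 -0.87  0.27  0.39  0.12]] [512.482555   110.41023081  28.981     ]
```

{"op": "move_arm", "data": {
  "motion": [
    [0,0,0,-0.0005,0,0,0.01],
    [0,0,0,-0.001,0,0,0.01],
    [0,0,0,-0.0015,0,0,0.01],
    [0,0,0,-0.002,0,0,0.01],
    [0,0,0,-0.0025,0,0,0.01],
    [0,0,0,-0.003,0,0,0.01]
  ]
}}

```text
clock: 15.62
eef_pos: [512.6, 107.8, 29.1]
tcp_rot: [3.141, -0.001, 1.513]
contact_force: [-0.2, 5.3, -0.7]
opening: 0.245
grasp_force: 97.9
```

```bash
cat > st.py <<'E'
from h import *
d=float(sys.argv[1]); 
if d: applied([0,0,0],[-d/1000,0,0])
r=[]
for i in range(4): s=sensors.sense(); r.append(np.r_[s['contact_force'][1],s['eef_pos'][1]-cmd()[0][1]]); grab_frame('top')
print('mean',np.mean(r,0).round(2),'cmd y',cmd()[0][1].round(2),'clock',s['clock'],'front est',round(124+(110.41-cmd()[0][1])/.998,1))
E
python3 st.py 3
```

```text
mean [5.19 0.36] cmd y 107.42 clock 15.775 front est 127.0
```

{"op": "move_arm", "data": {
  "motion": [
    [0,0,0,-0.0005,0,0,0.01],
    [0,0,0,-0.001,0,0,0.01],
    [0,0,0,-0.0015,0,0,0.01],
    [0,0,0,-0.002,0,0,0.01],
    [0,0,0,-0.0025,0,0,0.01],
    [0,0,0,-0.003,0,0,0.01]
  ]
}}

```text
clock: 16.58
eef_pos: [512.3, 104.8, 29.1]
tcp_rot: [3.141, -0.001, 1.513]
contact_force: [0.1, 5.8, -1.0]
opening: 0.242
grasp_force: 97.9
```

```bash
python3 st.py 3
```

```text
mean [5.27 0.32] cmd y 104.42 clock 16.725 front est 130.0
```

{"op": "move_arm", "data": {
  "motion": [
    [0,0,0,-0.0005,0,0,0.01],
    [0,0,0,-0.001,0,0,0.01],
    [0,0,0,-0.0015,0,0,0.01],
    [0,0,0,-0.002,0,0,0.01],
    [0,0,0,-0.0025,0,0,0.01],
    [0,0,0,-0.003,0,0,0.01]
  ]
}}

```text
clock: 17.52
eef_pos: [512.1, 101.8, 29.1]
tcp_rot: [3.141, -0.0, 1.513]
contact_force: [0.3, 4.4, -0.7]
opening: 0.241
grasp_force: 97.9
```

```bash
python3 st.py 3
```

```text
mean [4.77 0.29] cmd y 101.43 clock 17.675 front est 133.0
```

{"op": "move_arm", "data": {
  "motion": [
    [0,0,0,-0.0005,0,0,0.01],
    [0,0,0,-0.001,0,0,0.01],
    [0,0,0,-0.0015,0,0,0.01],
    [0,0,0,-0.002,0,0,0.01],
    [0,0,0,-0.0025,0,0,0.01],
    [0,0,0,-0.003,0,0,0.01]
  ]
}}

```text
clock: 18.48
eef_pos: [511.9, 98.7, 29.1]
tcp_rot: [3.141, -0.0, 1.513]
contact_force: [-0.6, 4.9, 0.1]
opening: 0.241
grasp_force: 97.9
```

```bash
python3 st.py 3
```

```text
mean [4.95 0.26] cmd y 98.43 clock 18.625 front est 136.0
```

{"op": "move_arm", "data": {
  "motion": [
    [0,0,0,-0.0006,0,0,0.01],
    [0,0,0,-0.0012,0,0,0.01],
    [0,0,0,-0.0018,0,0,0.01],
    [0,0,0,-0.0024,0,0,0.01],
    [0,0,0,-0.003,0,0,0.01],
    [0,0,0,-0.0036,0,0,0.01],
    [0,0,0,-0.0043,0,0,0.01],
    [0,0,0,-0.005,0,0,0.01]
  ]
}}

```text
clock: 19.68
eef_pos: [511.6, 93.7, 29.1]
tcp_rot: [3.141, -0.0, 1.513]
contact_force: [0.5, 6.0, 0.4]
opening: 0.241
grasp_force: 97.9
```

```bash
python3 st.py 5
```

```text
mean [5.   0.21] cmd y 93.44 clock 19.825 front est 141.0
```

{"op": "move_arm", "data": {
  "motion": [
    [0,0,0,-0.0006,0,0,0.01],
    [0,0,0,-0.0012,0,0,0.01],
    [0,0,0,-0.0018,0,0,0.01],
    [0,0,0,-0.0024,0,0,0.01],
    [0,0,0,-0.003,0,0,0.01],
    [0,0,0,-0.0036,0,0,0.01],
    [0,0,0,-0.0043,0,0,0.01],
    [0,0,0,-0.005,0,0,0.01]
  ]
}}

```text
clock: 20.88
eef_pos: [511.4, 88.8, 29.1]
tcp_rot: [3.141, -0.001, 1.513]
contact_force: [0.7, 6.6, -0.6]
opening: 0.239
grasp_force: 97.9
```

```bash
python3 st.py 5
```

```text
mean [6.38 0.34] cmd y 88.45 clock 21.025 front est 146.0
```

The force and position error both rose, so this is probably the pin. I'll use smaller steps.

{"op": "move_arm", "data": {
  "motion": [
    [0,0,0,-0.0005,0,0,0.01],
    [0,0,0,-0.001,0,0,0.01],
    [0,0,0,-0.0015,0,0,0.01],
    [0,0,0,-0.002,0,0,0.01],
    [0,0,0,-0.0025,0,0,0.01]
  ]
}}

```text
clock: 21.7
eef_pos: [511.2, 86.4, 29.1]
tcp_rot: [3.141, -0.001, 1.513]
contact_force: [1.0, 7.3, -0.6]
opening: 0.242
grasp_force: 97.9
```

```bash
python3 st.py 2.5
```

```text
mean [7.1  0.41] cmd y 85.95 clock 21.85 front est 148.5
```

{"op": "move_arm", "data": {
  "motion": [
    [0,0,0,-0.0005,0,0,0.01],
    [0,0,0,-0.001,0,0,0.01],
    [0,0,0,-0.0015,0,0,0.01],
    [0,0,0,-0.002,0,0,0.01]
  ]
}}

```text
clock: 22.4
eef_pos: [511.1, 84.4, 29.1]
tcp_rot: [3.141, -0.001, 1.513]
contact_force: [0.1, 7.5, -0.8]
opening: 0.24
grasp_force: 97.9
```

```bash
python3 st.py 2
```

```text
mean [7.36 0.44] cmd y 83.95 clock 22.55 front est 150.5
```

{"op": "move_arm", "data": {
  "motion": [
    [0,0,0,-0.0005,0,0,0.01],
    [0,0,0,-0.001,0,0,0.01],
    [0,0,0,-0.0015,0,0,0.01]
  ]
}}

```text
clock: 22.98
eef_pos: [511.0, 83.0, 29.1]
tcp_rot: [3.141, -0.001, 1.513]
contact_force: [-0.2, 7.5, 0.8]
opening: 0.239
grasp_force: 97.9
```

```bash
python3 st.py 1.5
```

```text
mean [7.26 0.47] cmd y 82.46 clock 23.125 front est 152.0
```

{"op": "move_arm", "data": {
  "motion": [
    [0,0,0,-0.0005,0,0,0.01],
    [0,0,0,-0.001,0,0,0.01],
    [0,0,0,-0.0015,0,0,0.01]
  ]
}}

```text
clock: 23.55
eef_pos: [511.2, 82.1, 29.2]
tcp_rot: [3.141, -0.002, 1.512]
contact_force: [-0.6, 14.1, 0.6]
opening: 0.244
grasp_force: 98.0
```

```bash
python3 st.py 1.5
```

```text
mean [13.25  1.18] cmd y 80.96 clock 23.7 front est 153.5
```

The blank is at the stop, at 13 N. A slight firmer push and hold will bring it to about 15–16 N.

{"op": "move_arm", "data": {
  "motion": [
    [0,0,0,-0.0003,0,0,0.01],
    [0,0,0,-0.0005,0,0,0.01],
    [0,0,0,-0.0005,0,0,0.01],
    [0,0,0,-0.0005,0,0,0.01]
  ]
}}

```text
clock: 24.25
eef_pos: [511.3, 82.0, 29.3]
tcp_rot: [3.141, -0.002, 1.512]
contact_force: [-0.2, 14.9, 0.6]
opening: 0.238
grasp_force: 98.0
```

```bash
python3 st.py 0.5
```

```text
mean [15.44  1.53] cmd y 80.46 clock 24.4 front est 154.0
```

Seated at 15.4 N. I'll retract straight back, then lift.

{"op": "move_arm", "data": {
  "motion": [
    [0,0,0,0.002,0,0,0.01],
    [0,0,0,0.01,0,0,0.01],
    [0,0,0,0.025,0,0,0.01],
    [0,0,0,0.045,0,0,0.01],
    [0,0,0,0.065,0,0,0.01],
    [0,0,0,0.085,0,0,0.01],
    [0,0,0,0.105,0,0,0.01],
    [0,0,0,0.12,0,0,0.01]
  ]
}}

```text
clock: 25.45
eef_pos: [517.7, 201.8, 29.0]
tcp_rot: [3.141, -0.0, 1.514]
contact_force: [0.3, -0.8, -1.3]
opening: 0.242
grasp_force: 97.7
```

{"op": "move_arm", "data": {
  "motion": [
    [0,0,0,0.005,0,-0.01,0.01],
    [0,0,0,0.01,0,-0.025,0.01],
    [0,0,0,0.01,0,-0.045,0.01],
    [0,0,0,0.01,0,-0.061,0.01],
    [0,0,0,0.01,0,-0.061,0.01],
    [0,0,0,0.01,0,-0.061,0.01]
  ]
}}

```text
clock: 26.2
eef_pos: [518.0, 210.0, 89.9]
tcp_rot: [-3.141, 0.0, 1.513]
contact_force: [-0.4, -0.4, -0.9]
opening: 0.241
grasp_force: 97.8
```

```bash
python3 - <<'E'
from h import *
applied([0,0,0],[.12,0,0]);applied([0,0,0],[.01,0,-.061])
s=sensors.sense();c=camera_params('wrist'); p,D=save('wrist','w5')
print(s['eef_pos'],s['tcp_rot'],cmd()[0],s['contact_force'],s['clock'])
r=R.from_euler('xyz',s['tcp_rot']).as_matrix(); 
a=cv2.imread('pics/w4.png');b=cv2.imread('pics/w5.png')
# compare stick's image in hand before/after
for n,im in (('w4',a),('w5',b)):
    D=np.load(f'pics/{n}.npy'); H=cv2.cvtColor(im,cv2.COLOR_BGR2HSV).astype(int)
    org=(H[...,0]>5)&(H[...,0]<19)&(H[...,1]>140); org[:,:190]=0; org[:,310:]=0
    v,u=np.nonzero(org); print(n,'rows',v.min(),v.max(),'cols@row',[(rr,np.nonzero(org[rr])[0][[0,-1]].tolist()) for rr in (60,100,150,190,240,290)], 'depth',[round(float(np.median(D[rr-3:rr+4,245:262])),1) for rr in (50,100,150,190,240)])
q=(cloud(c,np.load('pics/w4.npy'))[42:190,236:268]-s['eef_pos'])@r
for n in ('w4','w5'):
    q=((cloud(c,np.load(f'pics/{n}.npy'))[42:190:3,236:268:3]-s['eef_pos'])@r).reshape(-1,3)
    q=q[abs(q[:,2]-np.median(q[:,2]))<5]; w=np.polyfit(q[:,0],q[:,2],1); print(n,w,'at 70:',np.polyval(w,70))
print(want([676.2,74,68],np.radians(87.1)))
E
```

```text
[518.03298894 209.96980561  89.8664192 ] [-3.14143934e+00  8.06981862e-05  1.51285358e+00] [518.23900376 210.24440982  89.981     ] [-0.43809366 -0.40663045 -0.92270013] 26.2
w4 rows 35 350 cols@row [(60, [256, 279]), (100, [257, 278]), (150, [228, 276]), (190, [229, 275]), (240, [199, 306]), (290, [229, 275])] depth [118.7, 125.2, 132.0, 138.2, 122.1]
w5 rows 35 383 cols@row [(60, [233, 279]), (100, [228, 277]), (150, [228, 276]), (190, [229, 275]), (240, [199, 306]), (290, [229, 275])] depth [118.7, 125.2, 132.0, 138.1, 121.8]
w4 [ 1.68871416e-03 -1.19024010e+01] at 70: -11.78419104526042
w5 [ 6.72948929e-04 -1.18616187e+01] at 70: -11.814512304384907
(array([-0.   , -0.   , -0.007]), array([-0.12693,  0.16554,  0.02198]))
```

The grip is unchanged: same edges, flat pitch, and the underside is 6.2 mm below the TCP. Moving over the cradle.

{"op": "move_arm", "data": {
  "motion": [
    [0,0,-0.001,-0.0127,0.0166,0,0.01],
    [0,0,-0.003,-0.038,0.0497,0,0.01],
    [0,0,-0.005,-0.0698,0.091,0,0.01],
    [0,0,-0.006,-0.1016,0.1324,0,0.01],
    [0,0,-0.007,-0.1206,0.1572,0,0.01],
    [0,0,-0.007,-0.1269,0.1655,0,0.01],
    [0,0,-0.007,-0.1269,0.1655,0,0.01],
    [0,0,-0.007,-0.1269,0.1655,0,0.01]
  ]
}}

```text
clock: 27.25
eef_pos: [675.1, 74.6, 89.6]
tcp_rot: [-3.14, 0.0, 1.521]
contact_force: [-0.3, 1.1, -0.9]
opening: 0.242
grasp_force: 98.0
```

{"op": "move_arm", "data": {
  "motion": [
    [0,0,0,0,0,0.015,0.01],
    [0,0,0,0,0,0.035,0.01],
    [0,0,0,0,0,0.05,0.01],
    [0,0,0,0,0,0.06,0.01],
    [0,0,0,0,0,0.06,0.01],
    [0,0,0,0,0,0.06,0.01]
  ]
}}

```text
clock: 28.0
eef_pos: [676.6, 74.0, 30.4]
tcp_rot: [3.141, -0.0, 1.52]
contact_force: [-0.5, -0.9, -0.8]
opening: 0.242
grasp_force: 98.0
```

```bash
python3 - <<'E'
from h import *
applied([0,0,-.007],[-.1269,.1655,0]);applied([0,0,0],[0,0,.06])
s=sensors.sense();c=camera_params('wrist'); p,D=save('wrist','w6')
print(s['eef_pos'],s['tcp_rot'],cmd()[0],s['contact_force'],s['clock'])
H=cv2.cvtColor(p,cv2.COLOR_RGB2HSV).astype(int)
org=(H[...,0]>5)&(H[...,0]<19)&(H[...,1]>140); blue=(H[...,0]>100)&(H[...,0]<125)&(H[...,1]>100)
for k,m,z in (('cradle',blue|org,4.),('stick',org,s['eef_pos'][2]-6.2+18)):
    for side in (0,-1):
        Q=on_plane(c,[(np.nonzero(m[r,150:360])[0][side]+150+(-.5 if side==0 else .5),r) for r in range(45,130,6) if m[r,150:360].any()],z)
        print(k,side,Q[:,0].round(1).tolist(),Q[[0,-1],1].round(0))
cv2.imwrite('pics/w6b.png',cv2.resize(p[:,:,::-1],(640,480)))
E
```

```text
[676.58657671  74.0333315   30.35590398] [ 3.14090372e+00 -9.93054825e-05  1.52013011e+00] [676.15963653  74.02791395  29.981     ] [-0.50903777 -0.85729887 -0.75002161] 28.0
cradle 0 [657.3, 657.0, 656.8, 656.5, 656.8, 656.5, 656.2, 655.9, 656.2, 655.9, 655.6, 655.3, 655.5, 655.2, 654.9] [180. 137.]
cradle -1 [707.1, 707.1, 706.6, 706.6, 706.6, 706.0, 706.0, 706.0, 706.0, 705.4, 705.4, 705.4, 704.8, 704.8, 704.8] [178. 135.]
stick 0 [678.4, 678.3, 683.8, 683.7, 684.0, 686.7, 683.8, 684.9, 686.5, 676.0, 674.2, 674.4, 673.9, 669.4, 668.4] [175. 142.]
stick -1 [691.9, 691.4, 691.4, 691.3, 690.9, 690.4, 689.5, 690.3, 691.0, 690.5, 690.5, 690.4, 690.4, 690.3, 690.2] [174. 141.]
```

View pics/w6b.png

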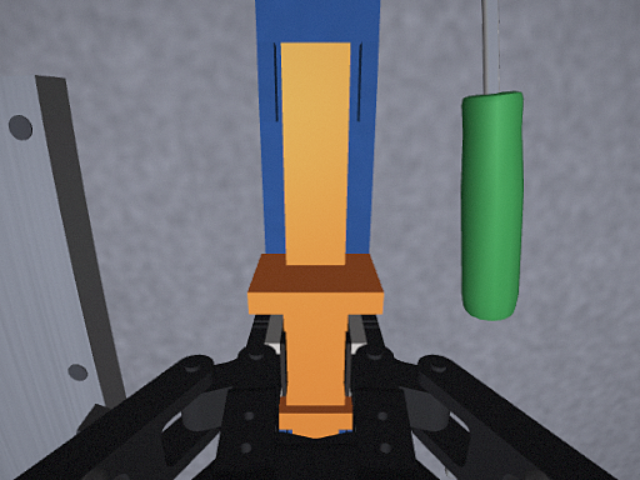

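The stick is centred between the cheeks to within about 1 mm, with both cheek slots visible at x≈276 and 360. Lowering it.

{"op": "move_arm", "data": {
  "motion": [
    [0,0,0,0,0.001,0.006,0.01],
    [0,0,0,0,0.001,0.012,0.01],
    [0,0,0,0,0.001,0.017,0.01],
    [0,0,0,0,0.001,0.0195,0.01],
    [0,0,0,0,0.001,0.0205,0.01],
    [0,0,0,0,0.001,0.0205,0.01],
    [0,0,0,0,0.001,0.0205,0.01]
  ]
}}

```text
clock: 28.92
eef_pos: [676.9, 74.0, 9.9]
tcp_rot: [-3.141, 0.0, 1.52]
contact_force: [-4.1, -0.8, 5.9]
opening: 0.242
grasp_force: 98.8
```

{"op": "move_arm", "data": {
  "motion": [
    [0,0,0,0,0,0,0.022],
    [0,0,0,0,0,0,0.026],
    [0,0,0,0,0,0,0.035],
    [0,0,0,0,0,0,0.045],
    [0,0,0,0,0,0,0.055],
    [0,0,0,0,0,0,0.055],
    [0,0,0,0,0,0,0.055]
  ]
}}

```text
clock: 29.8
eef_pos: [677.2, 74.0, 9.5]
tcp_rot: [3.142, -0.0, 1.52]
contact_force: [0.4, -0.3, 0.9]
opening: 0.643
grasp_force: 0.0
```

{"op": "move_arm", "data": {
  "motion": [
    [0,0,0,0,0,-0.01,0.055],
    [0,0,0,0,0,-0.03,0.055],
    [0,0,0,0,0,-0.06,0.055],
    [0,0,0,0,0,-0.1,0.055],
    [0,0,0,0,0,-0.14,0.055],
    [0,0,0,0,0,-0.17,0.055],
    [0,0,0,0,0,-0.17,0.055],
    [0,0,0,0,0,-0.17,0.055]
  ]
}}

```text
clock: 30.8
eef_pos: [676.8, 74.0, 179.8]
tcp_rot: [3.141, -0.0, 1.52]
contact_force: [-0.5, 1.0, -0.7]
opening: 0.643
grasp_force: 0.0
```

```bash
python3 - <<'E'
from h import *
s=sensors.sense();c=camera_params('wrist'); p,D=save('wrist','w7'); W=cloud(c,D)
print(s['eef_pos'],s['contact_force'],s['clock'])
H=cv2.cvtColor(p,cv2.COLOR_RGB2HSV).astype(int)
org=(H[...,0]>5)&(H[...,0]<19)&(H[...,1]>140)&(W[...,0]>600)&(W[...,0]<760)&(abs(W[...,1])<300)
blue=(H[...,0]>100)&(H[...,0]<125)&(H[...,1]>100)&(W[...,0]>600)&(W[...,0]<760)&(abs(W[...,1])<300)
P=W[org]
for k,a,b in (('flange',41,48),('rear',19,25),('front',13,18)):
    f=P[(P[:,2]>a)&(P[:,2]<b)]; print(k,len(f),np.median(f[:,2]).round(1),rect(f[:,:2]),f[:,1].min(),f[:,1].max())
Q=W[blue]; print('cradle ends',np.percentile(Q[:,1],[.5,99.5]))
r=[on_plane(c,[(np.nonzero((org|blue)[v])[0][i],v) for v in range(40,150,4)],4.)for i in (0,-1)]
print('cradle mid x at y',np.mean([r[0][:,0].mean(),r[1][:,0].mean()]),r[0][:,1].mean())
cv2.imwrite('pics/w7b.png',cv2.resize(p[:,:,::-1],(640,480)))
E
```

```text
[676.82026487  73.96127231 179.75935943] [-0.52832853  1.04747147 -0.71082875] 30.8
flange 811 43.7 (array([676.5,  73.8,  58.3,  42.9]), 87.19) 43.964519248092586 103.75183751363846
rear 576 21.8 (array([678.2, 115. , 126.4,  42.2]), 87.21) 51.47656803329518 177.69300448876672
front 1370 15.9 (array([674.1,  20.6, 164.8,  42.2]), 87.3) -61.95522259988118 103.75343961894234
cradle ends [-68.02870279 217.97616373]
cradle mid x at y 680.4451473603742 151.16956424390978
```

View pics/w7b.png

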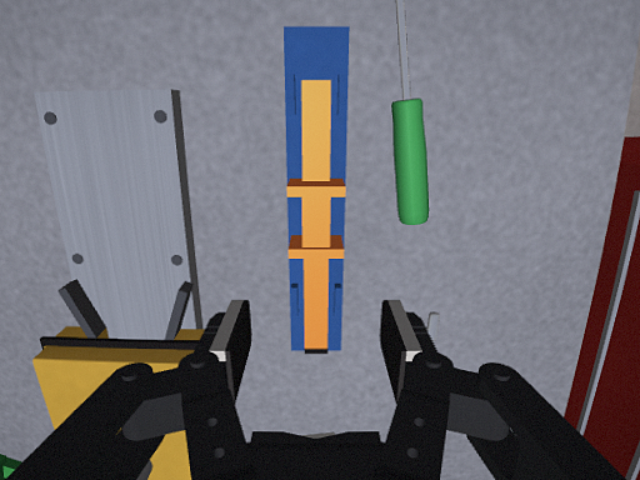

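The stick lies flat and centred in the cradle, the bed is empty because the blank is in the channel, and the gripper is clear. Handing in.

```bash
python3 -c "
from rig import order; print(order.sign_off())"
```

```text
the job is handed in; nothing more can be done
None
```

I handed the job in at about 31 s: the blank is home against the stop, seated with about 15 N, and the stick is flat back in its cradle with nothing else touched; sign-off returned no verdict.

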